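# Clamp a V-block nest in a quick-change filing stand

## Task

Fit the V-block nest to the sloping filing stand: swing the stand's cam lever fully open, set the nest on the sloping bed between the rails with its ball-headed stud in the cam's mouth, and swing the lever fully over until the cam has drawn the nest hard up against the shoulder. Leave the bearing, the flat bar and the screwdriver lying near it where they are.

Things in the scene. Friction and masses are not known exactly. Their poses are not given: they have to be found in the camera images.
- stand: Grey steel filing stand, bolted down, base plate 225 x 136 x 12 mm; origin on the bench under the cam's axis, 65 mm from the base's near edge. On it a sloping bed, 98 mm wide, rises 25 degrees going away from the robot (yaw 0: along +x), from about 28 to 115 mm high. From near to far on it: cam in a round housing, shoulder, two rails.
- cam_axis (a point): Where the cam's axis meets the bed's surface, 50 mm over the bench. Its axes are the bed's: x up the slope, y across to the left, z square to the bed. The cam, a steel drum of 74 mm diameter with its cap at 35 mm and hub up to 52 mm over the bed, sits in a round housing (outer radius 46 mm, 28 mm high).
- shoulder (a point): Middle of the shoulder, the flat face of the housing that looks up the slope: 46 mm up the slope from cam_axis, here on the bed's surface; axes as cam_axis. It is 92 mm wide, 28 mm high, with a 28 mm wide gap for the stud in its middle. Two sprung pins (2.5 N to start, 6 N when flush) stick out 7 mm from it and hold the nest off until the cam draws it on.
- bed_home (a point): Where nest_mid lies once clamped home: 86 mm up the slope from cam_axis, 22.5 mm over the bed; axes as cam_axis. Rails 13 mm high, 12 to 102 mm from the shoulder, stand 69 mm apart (79 mm at bevelled tops). Resting on the pins the nest is at x = +7 mm from here; beyond +11 mm the cam cannot get behind its head. Lower it at +40 mm or more (nearer, the head lands on the cap), then slide it down.
- cam_lever (a joint): Cam lever, rad. 0 = fully open at its stop, pointing right and a little to the robot; the mouth then faces up the slope to let the ball head slide in. Grows clockwise from above, across the near side to the left; 2.70 = fully locked at its stop. Starts part shut, mouth blocked. Slot catches the head by 0.6, draws it 7 mm from 1.0 to 2.5. Stays where left; needs 0.1 to 0.3 N m.
- lever_grip (a point): Middle of the lever's upright round black grip: 17 mm diameter, 44 to 86 mm over the bed and square to it (leaning 25 degrees to the robot), 72 mm from the cam's axis; this point is 66 mm over the bed. Its bearing round cam_axis, from x towards y, is -1.789 rad minus cam_lever. Squeezed hard it rolls along the pads; better caged loosely. The steel arm below it is up to 44 mm over the bed.
- nest_mid (a point): Centre of the loose plain steel V-block nest, 0.6 kg, half-way up: 80 mm long (x), 48 mm wide (y), 45 mm high, V groove along its top, foot 64 mm wide and 12 mm thick. Grasp it across the 48 mm, above the foot. A 9 mm stud with a ball head sticks out of its -x end. It lies foot down on the bench; on the stand its axes are those of cam_axis, ball head down the slope.
- nest_head (a point): Centre of the nest's 20 mm ball head: 74 mm from nest_mid along the nest's -x, 16 mm above the foot's underside (6.5 mm below nest_mid).
- bearing: Bystander: steel ball bearing, 52 mm across, 15 mm high, lying flat; origin under its centre.
- screwdriver: Bystander: screwdriver with a yellow handle, 170 mm long, 27 mm thick, lying; origin under its middle.
- flat_bar: Bystander: rusty flat steel bar, 40 x 122 x 10 mm, lying flat; origin under its middle.
Not all that is in view belongs to the job. Of the things shaped like the part that bears nest_mid, the bare steel one is meant.

How it is judged:
By the outcome, as a careful person would: the job done as asked, in the order asked, and still so for the second after the job is handed in, with the robot touching nothing.
It also fails if it takes over 72 s, if anything falls off the work surface, if the arm or the gripper's body presses on something with over 40 N, if the wrist force passes 120 N, or if a joint passes its speed limit or range.

## Robot

A 6-joint arm with a two-finger parallel gripper is mounted at the origin on the work surface; the furniture and walls round the work are solid. World frame = base frame: x ahead of the robot, y to its left, z up, the work surface at z = 0. Lengths are in m, angles in rad, forces in N, time in s.
With the tool pointing down it reaches from about 0.425 to 0.95 m from the base axis. Payload 3.5 kg.
Tool frame: the origin (TCP) lies midway between the tips of the shut fingers; the grasp point (between the pads) lies 19 mm behind it; z points along the fingers, y is the line along which they close (so a half turn about z gives the same grasp; the last joint's range is limited). The gripper opens to 85 mm and grips with 20 to 120 N. Pads are 22 mm wide; open, the fingers measure 114 mm over their backs; the gripper's body (76 mm by 85 mm) begins 54 mm behind the grasp point. The pads swing forward as they close: fully open they stand 13 mm farther back than shut.
Start: joints at [1.068, 0.286, 1.577, -0, 1.279, -0.15], TCP at [0.233, 0.633, 0.231] pointing down, gripper open.
Joint ranges: [-2.77, 2.77], [-0.9, 2.22], [0.21, 2.48], [-1.53, 4.67], [0.24, 2.81], [-2.84, 2.84]. Speed limits (rad/s): [2.79, 2.79, 3.14, 3.14, 3.14, 3.14].

## Interface

Orientations are given as a unit quaternion [x, y, z, w].
In Python, from plant import get_state, read_camera, ctrl gives the robot as it stands.
- The arm moves only by the shell command python3 -m crank 'ROWS' [FORCE]. ROWS is JSON, a list of rows, each a list of 3 entries, a list of its own where there are three numbers: the shift along the tool's x, y, z in mm, then the turn about the tool's z in degrees, then the closure in counts, from 0 (fully open) to 255 (shut). In form: [[[tx, ty, tz], yaw, claw], ...]. A call has 1 to 10 rows; each row is the pose to reach, as a shift and turn from the pose commanded when the call began, along the tool's axes at that moment; what a row does not reach only later rows make up. A row lasts 1/10 s, in which the tool goes at most 50 mm and 8.59 degrees, less where a joint would pass 70% of its speed; a pose out of reach is approached as far as the arm can. A call with a gripper value outside its range is refused whole. The fingers move at their own pace and stop on an object; FORCE is the grip in N (left out, the last holds). Time passes only in rows, so rows that repeat a pose let the fingers close. It gives the time, the measured TCP pose, the force, the opening and the grip force at its end, in the units of the state.
- get_state(): the state, without advancing time (a new reading comes with each control period).
- read_camera(name): name is "scene" or "side" or "wrist"; returns a dict with "frame" (420x560x3 uint8, blue, green, red), "range_z" (420x560 float32, m along the optical axis (not along the pixel's ray), 0 where there is no reading), "vfov" (degrees; the focal length in pixels is half the picture's height over the tangent of half this angle, whatever the lens; pixels are square), "cx", "cy" (the principal point, pixels), "origin" and "orientation" of the camera in the world. Camera axes: x right, y down, z forward; pixel columns grow to the right and rows downward; lengths in m; the calibration is good to about 2 mm. A picture is of the moment at which its call begins.
- ctrl.sign_off(): hands the job in; it is judged then, once.
The state is a dict: "time": time; "qpos": joint angles; "dq": joint speeds; "joint_efforts": joint torques, N m; "eef_pos": TCP position; "tcp_rot": TCP orientation; "contact_force": force on the tool from outside, world axes, zero at the start; "wrist_torque": the same for the moment, N m; "opening": opening from 0.0 (shut) to 1.0 (fully open); "finger_force": force on a finger pad.
Only numpy, scipy, OpenCV 4.12 (cv2) and the standard library are available. Lean on these libraries where they do the work, as an engineer would, in place of code of your own. Each camera call takes 0.05 s, during which the arm holds its last target. There are 200 camera calls.

## Working session

There is one attempt and no reset: what is moved stays moved. The work goes in short steps, Python scripts to look and compute and a shell command to move; the robot and the scene stay as the last step left them, time stands still between calls to the robot, and variables do not carry over. Pictures are saved under pics/ and viewed, at most 10 in all, crops included, and the job is handed in when it is done.

```bash
mkdir -p pics; ls; cat > h.py <<'E'
import numpy as np, cv2
from scipy.spatial.transform import Rotation as R
from plant import get_state, read_camera, ctrl
def cam(n):
    c=read_camera(n); f=210/np.tan(np.radians(c['vfov'])/2)
    q=np.array(c['orientation'],float)
    Rm=R.from_quat(q).as_matrix() if q.size==4 else q.reshape(3,3)
    v,u=np.mgrid[0:420,0:560]; z=c['range_z']
    P=np.stack([(u-c['cx'])/f*z,(v-c['cy'])/f*z,z],-1)@Rm.T+np.array(c['origin'])
    P[z==0]=np.nan
    return c['frame'],P,c
E
python3 - <<'E'
from h import *
for n in ['scene','side']:
    f,P,c=cam(n); cv2.imwrite(f'pics/{n}0.png',f); np.save(f'{n}0.npy',P); print(n,c['origin'],c['orientation'],c['vfov'],np.shape(c['orientation']))
s=get_state(); print(s)
E
```

```text
pics
scene [-0.08786945 -0.39526986  0.98836627] [ 0.83766966 -0.41510086  0.16415467 -0.31472853] 51.40236035041868 (4,)
side [ 0.34107187 -1.12071876  0.62916513] [ 0.83434018 -0.07731203  0.03798591 -0.54447808] 44.450960211974206 (4,)
{'time': 0.1, 'qpos': array([ 1.06796103e+00,  2.87089901e-01,  1.57803332e+00, -9.46989817e-06,
        1.27859616e+00, -1.49995009e-01]), 'dq': array([ 0.00237536, -0.00269444, -0.00303072,  0.00100023,  0.00010446,
       -0.00018409]), 'joint_efforts': array([ 3.11286149e-04, -4.07299376e+01, -2.93696845e+01, -1.64899266e-04,
        3.45074463e-03, -1.01053493e-05]), 'eef_pos': array([0.23293789, 0.63290109, 0.23007547]), 'tcp_rot': array([ 1.75504967e-01,  9.84477971e-01, -1.00866696e-03, -3.36672828e-04]), 'contact_force': array([-0.10193518,  0.0175401 , -0.91193759]), 'wrist_torque': array([-0.02043197, -0.02337898,  0.01174527]), 'finger_force': 0.0, 'opening': 0.996852945673}
```

View pics/scene0.png

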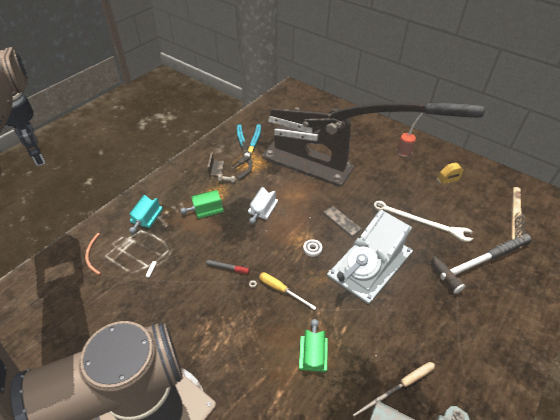

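View pics/side0.png

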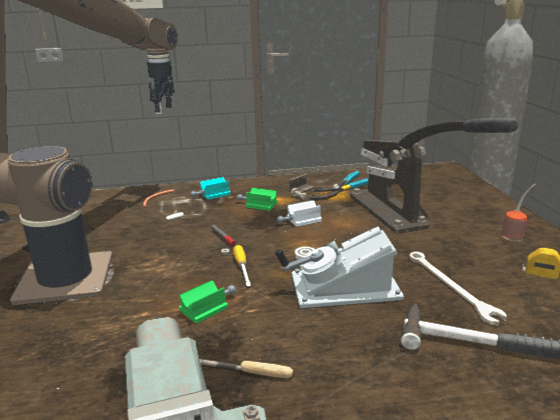

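Scene view: bare steel nest at (263,205) with its head toward the lower left (252,217); stand at (370,260), with the lever's black grip near (341,275). The bearing is at (313,248), the flat bar at (342,221) and the screwdriver at (287,291). Next I fit the poses from depth.

```bash
python3 - <<'E'
from h import *
S=np.load('scene0.npy');D=np.load('side0.npy')
for n,a in [('nest',S[205,263]),('stand',S[260,370]),('grip',S[275,341]),('bear',S[248,313]),('bar',S[221,342])]: print(n,a.round(4))
c0=S[260,370]
for nm,P in [('scene',S),('side',D)]:
    Q=P.reshape(-1,3); Q=Q[np.isfinite(Q[:,0])]
    d=np.hypot(Q[:,0]-c0[0],Q[:,1]-c0[1])
    A=Q[(d<.17)&(Q[:,2]>.007)&(Q[:,2]<.017)]
    m=np.zeros((400,400),np.uint8); ij=((A[:,:2]-c0[:2])*1000+200).astype(int); m[ij[:,1].clip(0,399),ij[:,0].clip(0,399)]=255
    m=cv2.morphologyEx(m,cv2.MORPH_CLOSE,np.ones((7,7)))
    n,l,st,ce=cv2.connectedComponentsWithStats(m)
    for k in range(1,n):
        if st[k,4]>400:
            r=cv2.minAreaRect(np.argwhere(l==k)[:,::-1].astype(np.float32)); print(nm,'plate',(np.array(r[0])-200)/1000+c0[:2],r[1],r[2])
    # bed plane / sloping points
    n0=S[205,263]
    d=np.hypot(Q[:,0]-n0[0],Q[:,1]-n0[1]); B=Q[(d<.1)&(Q[:,2]>.006)]
    print(nm,'nest z max',np.nanpercentile(B[:,2],99))
    T=B[B[:,2]>.018]; r=cv2.minAreaRect(T[:,:2].astype(np.float32)); print('nest>18',r)
    T=B[B[:,2]>.035]; r=cv2.minAreaRect(T[:,:2].astype(np.float32)); print('nest>35',r)
f=cv2.imread('pics/scene0.png'); g=cv2.imread('pics/side0.png')
a=cv2.resize(f[175:305,235:425],None,fx=3,fy=3,interpolation=cv2.INTER_CUBIC)
cv2.imwrite('pics/crop1.png',a)
E
```

```text
nest [0.5995 0.1772 0.0377]
stand [ 0.5786 -0.1891  0.0893]
grip [ 0.4874 -0.1576  0.1004]
bear [ 0.579  -0.0201  0.005 ]
bar [ 0.7146 -0.0325  0.0074]
scene plate [ 0.632881   -0.17616888] (136.89541625976562, 225.767333984375) 86.0396957397461
scene plate [ 0.57640281 -0.03368531] (49.04066467285156, 26.24982261657715) 2.2025980949401855
scene nest z max 0.047491076065365935
nest>18 ((0.5993255972862244, 0.18779391050338745), (0.12858451902866364, 0.05004233494400978), 14.265241622924805)
nest>35 ((0.618280827999115, 0.19261562824249268), (0.08236022293567657, 0.0500045120716095), 13.890457153320312)
side plate [ 0.63267669 -0.17944538] (135.53294372558594, 225.2595672607422) 85.84036254882812
side nest z max 0.04559934237011014
nest>18 ((0.5990627408027649, 0.18676692247390747), (0.12385617941617966, 0.0578496977686882), 14.753561973571777)
nest>35 ((0.6195430159568787, 0.19188545644283295), (0.0811755508184433, 0.058155763894319534), 14.048094749450684)
```

View pics/crop1.png

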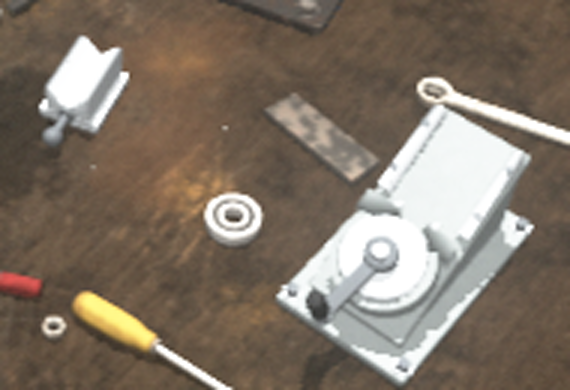

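```bash
cat >> h.py <<'E'
YS=np.radians(-4.05); PC=np.array([.6328,-.1778])
RS=R.from_euler('ZY',[YS,-np.radians(25)]).as_matrix()
CA=np.r_[PC-.0475*np.array([np.cos(YS),np.sin(YS)]),.05]
def bed(P): return (P-CA)@RS      # world->bed
def wor(p): return CA+RS@np.asarray(p,float)
def grip(L,h=.066):
    t=-1.789-L; return wor([.072*np.cos(t),.072*np.sin(t),h])
def head(L):  # heading (deg) of tangent, opening direction
    t=-1.789-L; d=RS@np.array([-np.sin(t),np.cos(t),0]); return np.degrees(np.arctan2(d[1],d[0]))
def tool():
    s=get_state(); M=R.from_quat(s['tcp_rot']).as_matrix(); return s,np.array(s['eef_pos']),M
def sh(p,hd=None,pos=None,M=None):
    s,p0,M0=tool(); d=M0.T@(np.asarray(p)-p0)*1000
    h0=np.degrees(np.arctan2(M0[1,1],M0[0,1])); yaw=None if hd is None else (h0-hd+180)%360-180
    return d.round(1),None if yaw is None else round(yaw,1)
def info():
    s,p,M=tool(); print('t',round(s['time'],2),'tcp',p.round(4),'hd',np.degrees(np.arctan2(M[1,1],M[0,1])).round(1),'F',np.round(s['contact_force'],1),'open',round(s['opening'],3),'ff',s['finger_force'],'q',np.round(s['qpos'],2))
E
python3 - <<'E'
from h import *
print('CA',CA)
for n in ['scene','side']:
    P=np.load(n+'0.npy'); f=cv2.imread(f'pics/{n}0.png').astype(int); B=bed(P); r=np.hypot(B[...,0],B[...,1])
    k=(r<.03)&(B[...,2]>.046)&(B[...,2]<.058); print(n,'hub',B[k].min(0).round(4),B[k].max(0).round(4),k.sum())
    k=(r<.095)&(r>.055)&(B[...,2]>.05)&(B[...,2]<.095); print('grip',B[k].mean(0).round(4),B[k].min(0).round(4),B[k].max(0).round(4),k.sum())
    m=np.median(B[k],0); print('L',-1.789-np.arctan2(m[1],m[0])+2*np.pi*(m[1]>0))
    k=(B[...,0]>.06)&(B[...,0]<.13)&(abs(B[...,1])<.025); print('bed z',np.median(B[k][:,2]))
    k=(B[...,0]>.07)&(B[...,0]<.14)&(abs(B[...,1])<.06)&(B[...,2]>.009)&(B[...,2]<.017); print('rails y',np.percentile(B[k][:,1],[2,98]),'x',np.percentile(B[k][:,0],[2,98]))
L=1.5
s,p,M=tool(); print('hd',np.degrees(np.arctan2(M[1,1],M[0,1])))
for L in [1.5,1,.5,0,-.05]: print(L,grip(L,.072).round(4),head(L).round(1))
for p in [(.5,.2,.24),grip(1.5,.072)+[0,0,.1],grip(1.5,.072)-[0,0,.017]]: print(sh(p,head(1.5)))
E
```

```text
CA [ 0.58541862 -0.17444522  0.05      ]
scene hub [-0.0213 -0.0112  0.046 ] [0.0174 0.0143 0.0554] 58
grip [-0.0701  0.0115  0.0772] [-0.0768  0.0054  0.0513] [-0.0609  0.0207  0.0876] 56
L 1.5039832316315245
bed z -0.001379839097913148
rails y [-0.04309053  0.04880458] x [0.07133965 0.13886561]
side hub [-0.0112 -0.0138  0.0461] [0.0155 0.0115 0.0522] 52
grip [-0.0688  0.0084  0.0699] [-0.0777  0.003   0.0508] [-0.0613  0.0184  0.0868] 124
L 1.4666503310322536
bed z -0.0009385619901797122
rails y [-0.04512608  0.04931315] x [0.07166394 0.13856173]
hd 69.78391630968167
1.5 [ 0.4914 -0.1572  0.0852] -101.7
1 [ 0.4922 -0.1928  0.0867] -75.6
0.5 [ 0.5084 -0.2233  0.0952] -48.0
0 [ 0.536  -0.2414  0.1087] -17.8
-0.05 [ 0.5392 -0.2423  0.1102] -14.7
(array([-400.2, -314. ,   -9.4]), np.float64(171.5))
(array([-515.6, -652. ,   46.1]), np.float64(171.5))
(array([-515.6, -651.8,  163.1]), np.float64(171.5))
```

```bash
T='[[-400,-314,-10],85,0]'; python3 -m crank '[[[-400,-314,-10],85,0],[[-400,-314,-10],85,0],[[-400,-314,-10],85,0],[[-400,-314,-10],85,0],[[-400,-314,-10],85,0],[[-400,-314,-10],85,0],[[-400,-314,-10],85,0],[[-400,-314,-10],85,0],[[-400,-314,-10],85,0],[[-400,-314,-10],85,0]]' 40; python3 -c "
from h import *
info(); print(sh(grip(1.5,.072)+[0,0,.1],head(1.5)))"
```

```text
time: 1.1
eef_pos: [0.4959, 0.206, 0.2409]
tcp_rot: [0.796, 0.605, -0.0, -0.0]
contact_force: [1.4, 1.0, 0.9]
opening: 1.004
finger_force: 0.0
t 1.1 tcp [0.4959 0.206  0.2409] hd -15.5 F [1.4 1.  0.9] open 1.004 ff 0.0 q [ 0.2  -0.03  1.91  0.    1.26  0.48]
(array([-351.1,   93. ,   55.7]), np.float64(86.2))
```

```bash
python3 -m crank '[[[-345,92,55],85,80],[[-345,92,55],85,80],[[-345,92,55],85,80],[[-345,92,55],85,80],[[-345,92,55],85,80],[[-345,92,55],85,80],[[-345,92,55],85,80],[[-345,92,55],85,80],[[-345,92,55],85,80],[[-345,92,55],85,80]]'; python3 -m crank '[[[0,0,0],0,80],[[0,0,0],0,80]]'; python3 -c "
from h import *
info(); print(sh(grip(1.5,.072)-[0,0,.017],head(1.5)))
f,P,c=cam('wrist'); cv2.imwrite('pics/w1.png',f)
B=bed(P); r=np.hypot(B[...,0],B[...,1]); k=(r<.095)&(r>.055)&(B[...,2]>.06)&(B[...,2]<.095); print(B[k].mean(0),k.sum()); print(B[k].min(0),B[k].max(0))"
```

```text
time: 2.1
eef_pos: [0.4932, -0.1499, 0.1853]
tcp_rot: [0.996, -0.093, -0.001, -0.0]
contact_force: [-0.2, 0.1, -0.6]
opening: 0.688
finger_force: 0.0
time: 2.3
eef_pos: [0.4936, -0.149, 0.1858]
tcp_rot: [0.996, -0.088, -0.0, -0.0]
contact_force: [-0.1, -0.6, 0.3]
opening: 0.684
finger_force: 0.0
t 2.3 tcp [ 0.4936 -0.149   0.1858] hd -100.1 F [-0.1 -0.6  0.3] open 0.684 ff 0.0 q [-0.49 -0.02  2.01  0.    1.16  1.26]
(array([ -0.6,   8.5, 117.7]), np.float64(1.7))
[-0.06685716  0.01521374  0.07717808] 628
[-0.07715262  0.00687979  0.06006314] [-0.06211932  0.023766    0.08705615]
```

View pics/w1.png

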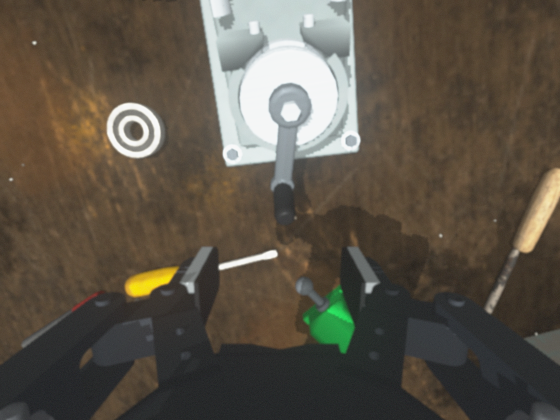

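Wrist view: the grip at (285,203) lies between the fingers and in line with them, and the space below it is clear. I'll descend and cage it.

```bash
python3 -m crank '[[[0,6,40],0,80],[[0,6,80],0,80],[[0,6,117],0,80],[[0,6,117],0,80],[[0,6,117],0,150],[[0,6,117],0,150],[[0,6,117],0,150],[[0,6,117],0,150],[[0,6,117],0,150]]'; python3 -c "
from h import *
info()
for L in [1.3,1.1,.9,.7,.5,.3,.1,0,-.06]: print(L,sh(grip(L,.072)-[0,0,.017],head(L)))"
```

```text
time: 3.25
eef_pos: [0.4934, -0.1554, 0.0704]
tcp_rot: [0.996, -0.089, 0.001, 0.0]
contact_force: [-0.4, 0.0, 0.7]
opening: 0.411
finger_force: 0.0
t 3.25 tcp [ 0.4934 -0.1554  0.0704] hd -100.2 F [-0.4  0.   0.7] open 0.411 ff 0.0 q [-0.5   0.14  2.08 -0.    0.93  1.25]
1.3 (array([-0.7, 16.4,  2.5]), np.float64(-8.9))
1.1 (array([ 2.8, 30.4,  1.6]), np.float64(-19.3))
0.9 (array([ 8.7, 43.3, -0.5]), np.float64(-29.9))
0.7 (array([16.9, 54.7, -3.6]), np.float64(-40.9))
0.5 (array([26.8, 64.2, -7.8]), np.float64(-52.2))
0.3 (array([ 38.3,  71.4, -12.7]), np.float64(-64.0))
0.1 (array([ 50.8,  75.9, -18.2]), np.float64(-76.2))
0 (array([ 57.2,  77.1, -21.1]), np.float64(-82.4))
-0.06 (array([ 61.2,  77.5, -22.9]), np.float64(-86.2))
```

```bash
python3 -m crank '[[[-1,16,2],-8,165],[[3,30,1],-16,165],[[9,43,-1],-24,165],[[17,55,-4],-32,165],[[22,60,-6],-40,165],[[27,64,-8],-48,165],[[38,71,-13],-56,165],[[45,74,-16],-64,165],[[51,76,-18],-72,165],[[51,76,-18],-76,165]]'; python3 -c "
from h import *
info()
for L in [0,-.06,-.12,-.18]: print(L,sh(grip(L,.072)-[0,0,.017],head(L)))"
```

```text
time: 4.25
eef_pos: [0.5299, -0.239, 0.0877]
tcp_rot: [0.839, 0.545, 0.0, -0.0]
contact_force: [0.4, -0.3, 0.7]
opening: 0.354
finger_force: 0.1
t 4.25 tcp [ 0.5299 -0.239   0.0877] hd -24.0 F [ 0.4 -0.3  0.7] open 0.354 ff 0.06921582855284214 q [-0.6   0.24  1.91  0.    0.99 -0.18]
0 (array([ 0.3,  6.5, -4. ]), np.float64(-6.2))
-0.06 (array([ 0.8, 10.4, -5.8]), np.float64(-10.0))
-0.12 (array([ 1.6, 14.3, -7.6]), np.float64(-13.7))
-0.18 (array([ 2.7, 18. , -9.4]), np.float64(-17.5))
```

Push on in small steps until the stop shows up as force.

```bash
python3 -m crank '[[[0,4,-3],-3,165],[[0,7,-4],-6,165],[[1,9,-5],-8,165],[[1,11,-6],-8,165],[[1,11,-6],-8,165]]'; python3 -m crank '[[[0,2,-1],0,165],[[0,2,-1],0,165]]';  python3 -m crank '[[[0,2,-1],0,165],[[0,2,-1],0,165]]'; python3 -c "
from h import *
info()
for n in ['scene','side']:
    f,P,c=cam(n); B=bed(P); r=np.hypot(B[...,0],B[...,1])
    k=(r<.06)&(r>.022)&(B[...,2]>.037)&(B[...,2]<.05)&(abs(B[...,0])<.03); m=B[k].mean(0); print(m,k.sum(),-1.789-np.arctan2(m[1],m[0]))
cv2.imwrite('pics/s2.png',cv2.resize(f[200:320,260:420],None,fx=4,fy=4,interpolation=2))"
```

```text
time: 4.75
eef_pos: [0.5385, -0.2419, 0.0923]
tcp_rot: [0.8, 0.6, -0.001, -0.002]
contact_force: [-4.1, 2.2, -0.1]
opening: 0.352
finger_force: 2.3
time: 4.95
eef_pos: [0.5387, -0.2419, 0.0923]
tcp_rot: [0.8, 0.6, -0.002, -0.004]
contact_force: [-7.4, 0.7, -1.1]
opening: 0.352
finger_force: 4.1
time: 5.15
eef_pos: [0.5388, -0.2419, 0.0922]
tcp_rot: [0.8, 0.601, -0.004, -0.006]
contact_force: [-11.9, 1.1, -0.2]
opening: 0.353
finger_force: 5.9
t 5.15 tcp [ 0.5388 -0.2419  0.0922] hd -16.2 F [-11.9   1.1  -0.2] open 0.353 ff 5.8928824961185455 q [-0.59  0.26  1.88 -0.    1.01 -0.31]
[-0.00561977  0.00390089  0.03827592] 16 -4.323811961976755
[-0.00430427 -0.03523905  0.04321472] 28 -0.09666093255944741
```

View pics/s2.png

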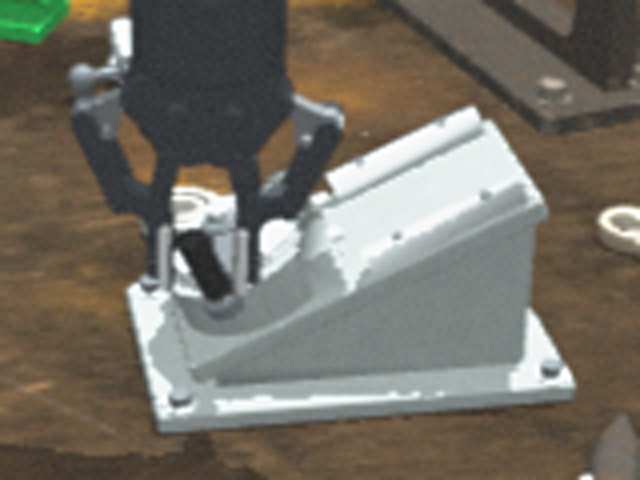

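The stop is reached: the force climbs to 12 N with no motion, so the lever is fully open. Next I go to the nest.

```bash
python3 -m crank '[[[0,-7,2],0,120],[[0,-7,2],0,80],[[0,-7,-30],0,60],[[0,-7,-80],0,0],[[0,-7,-130],0,0],[[0,-7,-130],0,0],[[0,-7,-130],0,0]]'; python3 -c "
from h import *
info(); print(sh([.6187,.1923,.14],-76))"
```

```text
time: 5.95
eef_pos: [0.5388, -0.2425, 0.2286]
tcp_rot: [0.8, 0.6, 0.001, 0.004]
contact_force: [0.1, -0.3, -0.2]
opening: 0.997
finger_force: 0.0
t 5.95 tcp [ 0.5388 -0.2425  0.2286] hd -16.2 F [ 0.1 -0.3 -0.2] open 0.997 ff 0.0 q [-0.59  0.1   1.8   0.    1.24 -0.31]
(array([440. , -45.4,  87.4]), np.float64(59.8))
```

```bash
python3 -m crank '[[[440,-45,20],60,0],[[440,-45,20],60,0],[[440,-45,20],60,0],[[440,-45,20],60,0],[[440,-45,20],60,0],[[440,-45,20],60,0],[[440,-45,20],60,0],[[440,-45,87],60,0],[[440,-45,87],60,0],[[440,-45,87],60,0]]';python3 -m crank '[[[0,0,0],0,0],[[0,0,0],0,0],[[0,0,0],0,0]]'; python3 -c "
from h import *
info(); f,P,c=cam('wrist'); cv2.imwrite('pics/w3.png',f)
Q=P.reshape(-1,3); Q=Q[np.isfinite(Q[:,0])]; d=np.hypot(Q[:,0]-.6187,Q[:,1]-.1923); Q=Q[d<.08]
for z0,z1 in [(.035,.05),(.018,.05),(.008,.05)]:
    T=Q[(Q[:,2]>z0)&(Q[:,2]<z1)]; print(z0,len(T),cv2.minAreaRect(T[:,:2].astype(np.float32)))
print(sh([.6187,.1923,.016],-76))"
```

```text
time: 6.95
eef_pos: [0.615, 0.1959, 0.1341]
tcp_rot: [0.993, 0.121, -0.002, -0.0]
contact_force: [0.6, 0.2, 0.1]
opening: 1.002
finger_force: 0.0
time: 7.25
eef_pos: [0.6169, 0.1926, 0.1382]
tcp_rot: [0.993, 0.12, 0.0, 0.0]
contact_force: [0.5, -0.3, 0.4]
opening: 1.005
finger_force: 0.0
t 7.25 tcp [0.6169 0.1926 0.1382] hd -76.3 F [ 0.5 -0.3  0.4] open 1.005 ff 0.0 q [ 0.15  0.31  1.72 -0.    1.11  1.48]
0.035 3959 ((0.6167846322059631, 0.19500914216041565), (0.08055254071950912, 0.048022910952568054), 13.45110034942627)
0.018 6483 ((0.5982153415679932, 0.19056782126426697), (0.11874580383300781, 0.048022910952568054), 13.451101303100586)
0.008 7508 ((0.598227322101593, 0.19057242572307587), (0.11876257508993149, 0.06409500539302826), 13.389242172241211)
(array([  1.3,   0.3, 122.8]), np.float64(-0.3))
```

View pics/w3.png

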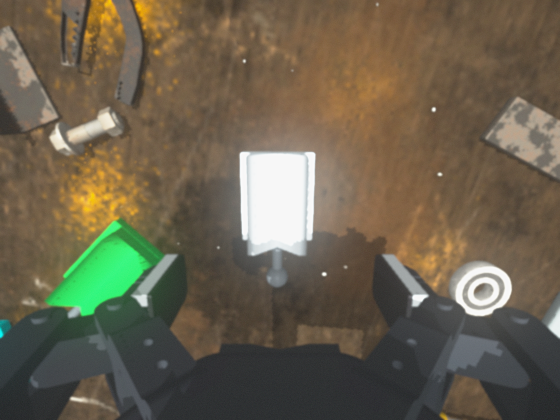

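Wrist view: the steel nest is centred between the fingers at (278,205), ball head at (277,278) and green block at left (110,270). I preclose a little to clear the green block, then descend.

```bash
python3 -m crank '[[[0,-2,0],0,50],[[0,-2,40],0,50],[[0,-2,80],0,50],[[0,-2,110],0,50],[[0,-2,122],0,50],[[0,-2,122],0,50]]'; python3 -m crank '[[[0,0,0],0,255],[[0,0,0],0,255],[[0,0,0],0,255],[[0,0,0],0,255],[[0,0,0],0,255]]' 40; python3 -m crank '[[[0,0,-40],0,255],[[0,0,-90],0,255],[[0,0,-140],0,255],[[0,0,-180],0,255],[[0,0,-180],0,255],[[0,0,-180],0,255]]'; python3 -c "
from h import *
info()
for p in [wor([.086+.045,0,.12])]: print(p,sh(p,-94.05))"
```

```text
time: 7.9
eef_pos: [0.6151, 0.1946, 0.0146]
tcp_rot: [0.993, 0.12, -0.002, 0.0]
contact_force: [-0.3, -0.4, -0.5]
opening: 0.8
finger_force: 0.0
time: 8.4
eef_pos: [0.6184, 0.1953, 0.019]
tcp_rot: [0.993, 0.12, 0.002, 0.0]
contact_force: [0.4, -2.5, 7.3]
opening: 0.553
finger_force: 46.3
time: 9.0
eef_pos: [0.6151, 0.1955, 0.1947]
tcp_rot: [0.993, 0.12, -0.001, -0.0]
contact_force: [-0.6, 0.7, -8.0]
opening: 0.554
finger_force: 45.3
t 9.0 tcp [0.6151 0.1955 0.1947] hd -76.2 F [-0.6  0.7 -8. ] open 0.554 ff 45.32492760568857 q [0.15 0.25 1.69 0.   1.21 1.48]
[ 0.65326091 -0.17924871  0.21411993] (array([-52.3, 373. , -19.5]), np.float64(17.8))
```

```bash
python3 -m crank '[[[-10,50,-20],8,255],[[-20,100,-20],18,255],[[-30,150,-20],18,255],[[-35,200,-20],18,255],[[-40,250,-20],18,255],[[-46,300,-20],18,255],[[-52,340,-20],18,255],[[-52,373,-20],18,255],[[-52,373,-20],18,255],[[-52,373,-20],18,255]]'  30; python3 -m crank '[[[0,0,0],0,255],[[0,0,0],0,255]]';python3 -c "
from h import *
info(); p=wor([.128+.0016,0,.0345])-[0,0,.0155]
print(p,sh(p,-94.05))
f,P,c=cam('side'); cv2.imwrite('pics/s4.png',cv2.resize(f[100:320,220:460],None,fx=2.5,fy=2.5))
for n in ['scene','side']:
    f,P,c=cam(n); Q=P.reshape(-1,3); B=bed(Q)
    T=Q[(Q[:,2]>.17)&(Q[:,2]<.26)&(np.hypot(Q[:,0]-.58,Q[:,1]+.18)<.03)]
    print(n,'head',np.median(T,0),len(T))
"
```

```text
time: 10.0
eef_pos: [0.6522, -0.1791, 0.2102]
tcp_rot: [0.999, -0.038, -0.004, -0.002]
contact_force: [0.4, 0.2, -7.3]
opening: 0.554
finger_force: 45.3
time: 10.2
eef_pos: [0.6538, -0.1775, 0.2141]
tcp_rot: [0.999, -0.036, -0.002, -0.001]
contact_force: [-0.1, -0.1, -6.3]
opening: 0.549
finger_force: 45.3
t 10.2 tcp [ 0.6538 -0.1775  0.2141] hd -94.1 F [-0.1 -0.1 -6.3] open 0.549 ff 45.29678016901016 q [-0.41  0.31  1.58  0.    1.26  1.23]
[ 0.68803887 -0.18171112  0.12053895] (array([34.8,  1.8, 93.5]), np.float64(-0.1))
scene head [ 0.58041175 -0.1757374   0.21661473] 85
side head [ 0.58444895 -0.17866471  0.21474263] 123
```

View pics/s4.png

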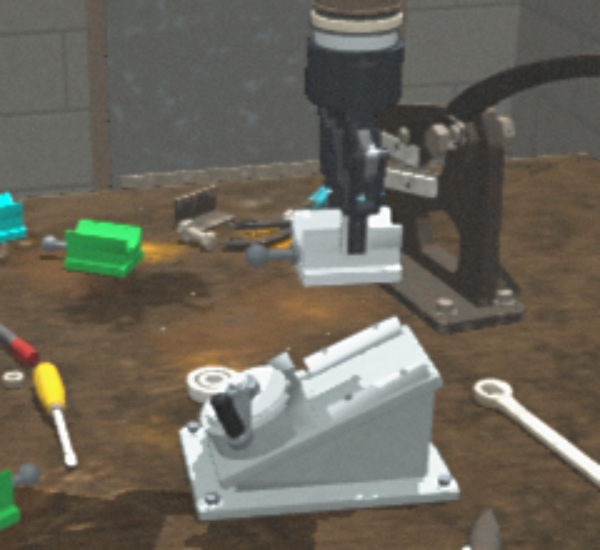

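Side view: nest is held level over the stand with its head at (258,255) toward the robot; the lever is open with the grip at (230,415). Lower to the slope.

```bash
python3 -m crank '[[[20,1,20],0,255],[[34,1,50],0,255],[[34,1,70],0,255],[[34,1,75],0,255],[[34,1,78],0,255],[[34,1,81],0,255],[[34,1,83],0,255]]' ; python3 -m crank '[[[0,0,2],0,255],[[0,0,4],0,255],[[0,0,6],0,255],[[0,0,6],0,255]]'; python3 -c "
from h import *
info()"
```

```text
time: 11.05
eef_pos: [0.6892, -0.1815, 0.137]
tcp_rot: [0.999, -0.037, 0.001, -0.001]
contact_force: [-4.4, 6.4, 2.5]
opening: 0.55
finger_force: 46.4
time: 11.45
eef_pos: [0.6905, -0.1804, 0.1333]
tcp_rot: [0.999, -0.037, 0.003, -0.002]
contact_force: [-4.0, 8.6, 5.0]
opening: 0.553
finger_force: 46.7
t 11.45 tcp [ 0.6905 -0.1804  0.1333] hd -94.2 F [-4.   8.6  5. ] open 0.553 ff 46.66260472498834 q [-0.4   0.45  1.55  0.01  1.14  1.24]
```

Sideways force of +8.6 N means the foot is riding on the right rail's bevel, so I shift left by about 3 mm and keep lowering.

```bash
python3 -m crank '[[[0,-2,0],0,255],[[0,-3,0],0,255],[[0,-3,3],0,255],[[0,-3,6],0,255],[[0,-3,6],0,255]]' ; python3 -c "
from h import *
info()
f,P,c=cam('scene'); cv2.imwrite('pics/s5.png',cv2.resize(f[180:310,310:450],None,fx=4,fy=4,interpolation=2))
g,P,c=cam('side');  cv2.imwrite('pics/s5b.png',cv2.resize(g[180:310,280:420],None,fx=4,fy=4,interpolation=2))
a=np.hstack([cv2.resize(f[180:310,330:430],None,fx=4,fy=4,interpolation=2),cv2.resize(g[190:320,310:410],None,fx=4,fy=4,interpolation=2)]); cv2.imwrite('pics/s5.png',a)
"
```

```text
time: 11.95
eef_pos: [0.6906, -0.1801, 0.1329]
tcp_rot: [0.999, -0.037, 0.003, 0.001]
contact_force: [-15.4, 7.7, 22.3]
opening: 0.553
finger_force: 48.8
t 11.95 tcp [ 0.6906 -0.1801  0.1329] hd -94.2 F [-15.4   7.7  22.3] open 0.553 ff 48.7607542052865 q [-0.4   0.45  1.55  0.    1.14  1.25]
```

View pics/s5.png

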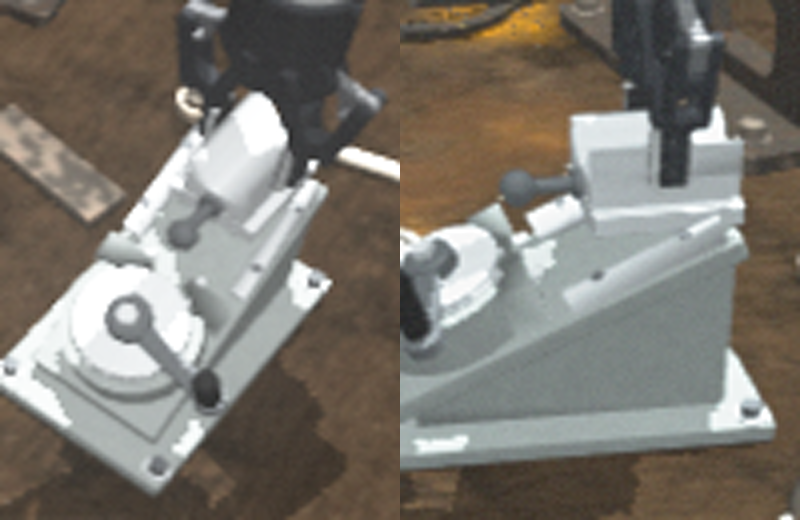

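```bash
python3 -m crank '[[[0,0,-10],0,255],[[0,0,-16],0,255],[[0,0,-16],0,255],[[0,0,-16],0,255]]' 20 ; python3 -c "
from h import *
info()
for n in ['scene','side','wrist']:
    f,P,c=cam(n); B=bed(P)
    k=(B[...,0]>.062)&(B[...,0]<.148)&(B[...,2]>.010)&(B[...,2]<.015)&(abs(B[...,1])<.06)
    y=B[k][:,1]; print(n,'rail L',np.percentile(y[y>0],[1,50,99]) if (y>0).any() else 0,'R',np.percentile(y[y<0],[1,50,99]) if (y<0).any() else 0,k.sum())
    k=(B[...,0]>.048)&(B[...,0]<.148)&(B[...,2]>-.008)&(B[...,2]<.003)&(abs(B[...,1])<.06)
    y=B[k][:,1]; print('bed',np.percentile(y,[1,99]))
"
```

```text
time: 12.45
eef_pos: [0.6884, -0.1801, 0.1365]
tcp_rot: [0.999, -0.037, -0.0, 0.0]
contact_force: [0.6, -0.6, -6.1]
opening: 0.552
finger_force: 45.5
t 12.45 tcp [ 0.6884 -0.1801  0.1365] hd -94.2 F [ 0.6 -0.6 -6.1] open 0.552 ff 45.502875689417124 q [-0.4   0.45  1.55 -0.    1.15  1.25]
scene rail L [0.03862507 0.04481873 0.04900411] R [-0.0430657  -0.03851602 -0.03121736] 140
bed [-0.04567652  0.04518039]
side rail L [0.03688341 0.04353026 0.05122757] R [-0.04600429 -0.04056559 -0.02838   ] 161
bed [-0.04839022  0.04052645]
wrist rail L [0.04174426 0.04595519 0.0505814 ] R [-0.04136913 -0.03717314 -0.03272609] 1734
bed [-0.04335109  0.05310203]
```

```bash
python3 -m crank '[[[0,-1.5,0],0,125],[[0,-1.5,0],0,125],[[0,-1.5,0],0,125]]' 20 ; python3 -m crank '[[[0,0,3],0,125],[[0,0,6],0,125],[[0,0,9],0,125],[[0,0,12],0,125],[[0,0,12],0,125],[[0,0,12],0,125]]' 20;python3 -c "
from h import *
info()"
```

```text
time: 12.9
eef_pos: [0.6887, -0.1783, 0.1368]
tcp_rot: [0.999, -0.037, -0.0, 0.0]
contact_force: [0.1, -0.1, -7.1]
opening: 0.555
finger_force: 45.5
time: 13.5
eef_pos: [0.6895, -0.1787, 0.1331]
tcp_rot: [0.999, -0.036, 0.001, 0.001]
contact_force: [-12.0, 4.2, 16.1]
opening: 0.557
finger_force: 48.0
t 13.5 tcp [ 0.6895 -0.1787  0.1331] hd -94.2 F [-12.    4.2  16.1] open 0.557 ff 47.997406516224146 q [-0.4   0.45  1.55 -0.    1.14  1.25]
```

```bash
for i in 1; do python3 -m crank '[[[0,0,0],0,116],[[0,0,0],0,116]]' 20; python3 -m crank '[[[0,0,0],0,114],[[0,0,0],0,114]]' 20 ; python3 -m crank '[[[0,0,0],0,113],[[0,0,0],0,113]]' 20; done | grep -v rot
```

```text
time: 13.7
eef_pos: [0.6895, -0.1787, 0.1331]
contact_force: [-12.9, 3.3, 17.3]
opening: 0.553
finger_force: 48.0
time: 13.9
eef_pos: [0.6895, -0.1788, 0.1331]
contact_force: [-12.2, 4.3, 16.0]
opening: 0.56
finger_force: 39.9
time: 14.1
eef_pos: [0.689, -0.1788, 0.1309]
contact_force: [-9.7, 2.1, 10.1]
opening: 0.558
finger_force: 23.2
```

Loosening lets it pitch in the grip, so I keep pressing down.

```bash
(python3 -m crank '[[[0,0,3],0,113],[[0,0,5],0,113],[[0,0,5],0,113]]' 20; python3 -m crank '[[[0,0,3],0,113],[[0,0,5],0,113],[[0,0,5],0,113]]' 20) | grep -v rot;  python3 -c "
from h import *
info()
f,P,c=cam('scene')
g,P,c=cam('side')
a=np.hstack([cv2.resize(f[180:310,330:430],None,fx=4,fy=4,interpolation=2),cv2.resize(g[190:320,310:410],None,fx=4,fy=4,interpolation=2)]); cv2.imwrite('pics/s6.png',a)
"
```

```text
time: 14.4
eef_pos: [0.6876, -0.1788, 0.1248]
contact_force: [-12.2, 2.2, 10.5]
opening: 0.558
finger_force: 24.6
time: 14.7
eef_pos: [0.6868, -0.1788, 0.1193]
contact_force: [-15.3, 1.7, 9.9]
opening: 0.557
finger_force: 26.2
t 14.7 tcp [ 0.6868 -0.1788  0.1193] hd -94.2 F [-15.3   1.7   9.9] open 0.557 ff 26.23358393087983 q [-0.4   0.46  1.56 -0.    1.13  1.25]
```

View pics/s6.png

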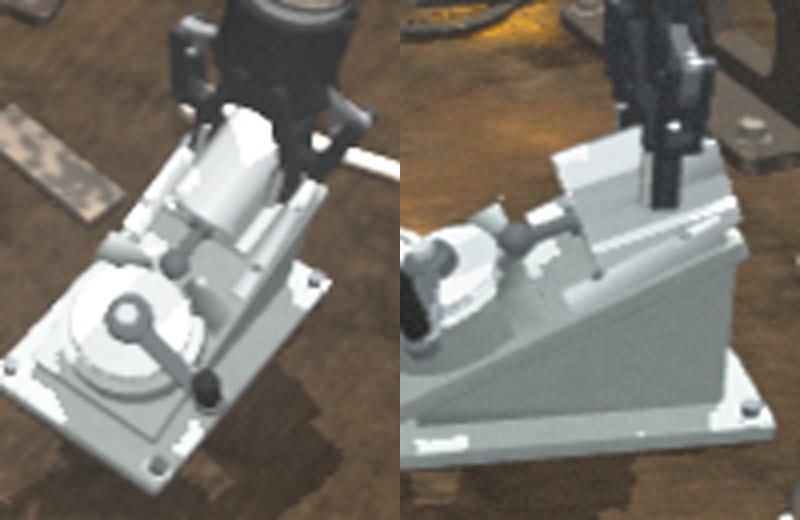

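Both views show the nest between the rails, pitched about 20 of 25°, head in line with the gap. A little more press, then measure it.

```bash
(python3 -m crank '[[[0,0,2],0,113],[[0,0,3],0,113],[[0,0,3],0,113]]' 20;python3 -m crank '[[[0,0,2],0,113],[[0,0,3],0,113],[[0,0,3],0,113]]' 20 )| grep -v rot;  cat >> h.py <<'E'
def nest():
    for n in ['scene','side']:
        f,P,c=cam(n); B=bed(P)
        k=(abs(B[...,1]-.003)<.02)&(B[...,0]>.05)&(B[...,0]<.18)&(B[...,2]>.004)&(B[...,2]<.06)
        b=B[k]; T=b[b[:,2]>.03]
        if len(T)<20: print(n,len(T)); continue
        h=b[(b[:,0]<T[:,0].min()-.012)]
        x,z=T[:,0],T[:,2]; e=[np.percentile(z[(x>=q)&(x<q+.01)],95).round(4) if ((x>=q)&(x<q+.01)).any() else None for q in np.arange(x.min(),x.max(),.012)]
        print(n,'block x',np.percentile(x,[1,99]).round(4),'zmax profile',e,'low part min x',b[:,0].min().round(4))
E
python3 -c "
from h import *
info(); nest()"
```

```text
time: 15.1
eef_pos: [0.6864, -0.1788, 0.1163]
contact_force: [-15.4, 1.5, 10.5]
opening: 0.56
finger_force: 27.4
time: 15.4
eef_pos: [0.6861, -0.1788, 0.1136]
contact_force: [-17.0, 1.3, 11.6]
opening: 0.561
finger_force: 28.5
t 15.4 tcp [ 0.6861 -0.1788  0.1136] hd -94.2 F [-17.    1.3  11.6] open 0.561 ff 28.46531923249131 q [-0.4   0.47  1.56 -0.    1.12  1.25]
scene block x [0.0814 0.1565] zmax profile [np.float64(0.0444), np.float64(0.0449), np.float64(0.0451), np.float64(0.0439), np.float64(0.0445), np.float64(0.0445), np.float64(0.0441)] low part min x 0.0508
side block x [0.0804 0.1344] zmax profile [np.float64(0.0444), np.float64(0.0442), np.float64(0.0446), np.float64(0.044), np.float64(0.0499), np.float64(0.0364)] low part min x 0.0507
```

The nest lies flush on the bed (top at 44.5 mm all along), about +34 mm from home. I unload slightly and slide it down the slope.

```bash
(python3 -m crank '[[[0,0,-4],0,113],[[-4,0,-3],0,113],[[-8,0,-1],0,113],[[-12,0,1],0,113],[[-16,0,3],0,113],[[-20,0,5],0,113],[[-23,0,6],0,113],[[-23,0,6],0,113]]' 20 )| grep -v rot;python3 -c "
from h import *
info(); nest()"
```

```text
time: 16.3
eef_pos: [0.6656, -0.1768, 0.1038]
contact_force: [-2.0, -1.0, 4.4]
opening: 0.555
finger_force: 27.7
t 16.3 tcp [ 0.6656 -0.1768  0.1038] hd -94.2 F [-2.  -1.   4.4] open 0.555 ff 27.664387258773786 q [-0.41  0.43  1.63 -0.    1.08  1.24]
scene block x [0.0579 0.1326] zmax profile [np.float64(0.0449), np.float64(0.0449), np.float64(0.0448), np.float64(0.0442), np.float64(0.0444), np.float64(0.0434), np.float64(0.045)] low part min x 0.0501
side block x [0.0581 0.1216] zmax profile [np.float64(0.0447), np.float64(0.0443), np.float64(0.0447), np.float64(0.0452), np.float64(0.044), np.float64(0.0399)] low part min x 0.0501
```

```bash
(python3 -m crank '[[[-2,0,1],0,113],[[-4,0,2],0,113],[[-4,0,2],0,113]]' 20;python3 -m crank '[[[-2,0,1],0,113],[[-2,0,1],0,113]]' 20;python3 -m crank '[[[-2,0,1],0,113],[[-2,0,1],0,113]]' 20 )| grep -v rot;python3 -c "
from h import *
info(); nest()"
```

```text
time: 16.7
eef_pos: [0.6627, -0.1767, 0.1025]
contact_force: [1.0, -0.1, 6.3]
opening: 0.558
finger_force: 27.8
time: 16.9
eef_pos: [0.6616, -0.1766, 0.1021]
contact_force: [2.4, -0.3, 6.2]
opening: 0.561
finger_force: 27.8
time: 17.1
eef_pos: [0.6601, -0.1765, 0.1014]
contact_force: [2.3, -0.0, 6.3]
opening: 0.557
finger_force: 27.9
t 17.1 tcp [ 0.6601 -0.1765  0.1014] hd -94.2 F [ 2.3 -0.   6.3] open 0.557 ff 27.851289863028796 q [-0.41  0.42  1.65  0.    1.06  1.23]
scene block x [0.0524 0.125 ] zmax profile [np.float64(0.0449), np.float64(0.0444), np.float64(0.0438), np.float64(0.044), np.float64(0.0434), np.float64(0.0453), np.float64(0.0417)] low part min x 0.0506
side block x [0.0513 0.115 ] zmax profile [np.float64(0.0446), np.float64(0.0447), np.float64(0.0448), np.float64(0.045), np.float64(0.0509), np.float64(0.0386), np.float64(0.0439)] low part min x 0.0501
```

```bash
(python3 -m crank '[[[0,0,0],0,100],[[0,0,0],0,80],[[0,0,0],0,60],[[0,0,-20],0,60],[[0,0,-60],0,60],[[0,0,-100],0,60],[[0,0,-120],0,60]]' 20 )| grep -v rot;python3 -c "
from h import *
info(); nest(); 
print(sh(grip(0,.072)+[0,0,.1],head(0)))
for n in ['scene','side']:
    f,P,c=cam(n);B=bed(P); r=np.hypot(B[...,0],B[...,1]); k=(r<.095)&(r>.055)&(B[...,2]>.055)&(B[...,2]<.095)&(B[...,0]<.03);b=B[k]; print(n,np.percentile(b,1,axis=0),np.percentile(b,99,axis=0),k.sum())"
```

```text
time: 17.9
eef_pos: [0.659, -0.1766, 0.2232]
contact_force: [0.3, -0.3, -0.8]
opening: 0.765
finger_force: 0.0
t 17.9 tcp [ 0.659  -0.1766  0.2232] hd -94.2 F [ 0.3 -0.3 -0.8] open 0.765 ff 0.0 q [-0.41  0.31  1.57 -0.    1.26  1.23]
scene block x [0.0524 0.1322] zmax profile [np.float64(0.0445), np.float64(0.0449), np.float64(0.0447), np.float64(0.0434), np.float64(0.0463), np.float64(0.0446), np.float64(0.0438)] low part min x 0.0501
side block x [0.0527 0.1311] zmax profile [np.float64(0.0442), np.float64(0.0454), np.float64(0.0445), np.float64(0.0449), np.float64(0.0442), np.float64(0.0443), np.float64(0.045)] low part min x 0.0501
(array([-118.6,   73.4,   14.3]), np.float64(-76.4))
scene [-0.02099973 -0.07651411  0.05810494] [-0.00661104 -0.06157073  0.0866825 ] 55
side [-0.02233235 -0.07790117  0.05537552] [-0.00559023 -0.06451965  0.08634165] 129
```

The nest rests at about +6.5 mm, on the pins, and the lever reads fully open. Now back to the lever.

```bash
(python3 -m crank '[[[-40,20,0],-8,80],[[-80,40,0],-16,80],[[-118,73,0],-24,80],[[-118,73,14],-32,80],[[-118,73,14],-40,80],[[-118,73,14],-48,80],[[-118,73,14],-56,80],[[-118,73,14],-64,80],[[-118,73,14],-72,80],[[-118,73,14],-76,80]]'; python3 -m crank '[[[0,0,0],0,80],[[0,0,0],0,80]]')| grep -v rot;python3 -c "
from h import *
info(); print(sh(grip(0,.072)-[0,0,.017],head(0)))"
```

```text
time: 19.1
eef_pos: [0.5332, -0.2392, 0.2014]
contact_force: [0.1, 0.2, 0.4]
opening: 0.688
finger_force: 0.0
time: 19.3
eef_pos: [0.5338, -0.2396, 0.2028]
contact_force: [-0.2, -0.9, -1.2]
opening: 0.684
finger_force: 0.0
t 19.3 tcp [ 0.5338 -0.2396  0.2028] hd -18.3 F [-0.2 -0.9 -1.2] open 0.684 ff 0.0 q [-0.6   0.12  1.83  0.    1.2  -0.28]
(array([ -1.2,   3.1, 111.1]), np.float64(-0.5))
```

```bash
(python3 -m crank '[[[-1,3,40],0,80],[[-1,3,80],0,80],[[-1,3,111],0,80],[[-1,3,111],0,80],[[-1,3,111],0,165],[[-1,3,111],0,165],[[-1,3,111],0,165],[[-1,3,111],0,165],[[-1,3,111],0,165]]')| grep -v rot;python3 -c "
from h import *
info()
for L in [.15,.3,.45,.6,.75,.9,1.05,1.2,1.35,1.5]: print(L,sh(grip(L,.072)-[0,0,.017],head(L)))"
```

```text
time: 20.2
eef_pos: [0.5379, -0.2425, 0.0955]
contact_force: [-0.2, -0.8, 1.7]
opening: 0.352
finger_force: 0.5
t 20.2 tcp [ 0.5379 -0.2425  0.0955] hd -18.2 F [-0.2 -0.8  1.7] open 0.352 ff 0.5479025468230247 q [-0.6   0.25  1.89 -0.    1.   -0.28]
0.15 (array([  1.2, -12. ,   8.2]), np.float64(8.9))
0.3 (array([  3.5, -21.7,  12.3]), np.float64(18.0))
0.45 (array([  7.3, -31. ,  16.1]), np.float64(26.9))
0.6 (array([ 12.7, -39.8,  19.4]), np.float64(35.5))
0.75 (array([ 19.3, -47.8,  22.2]), np.float64(43.9))
0.9 (array([ 27.2, -54.9,  24.5]), np.float64(52.0))
1.05 (array([ 36. , -60.8,  26.2]), np.float64(60.0))
1.2 (array([ 45.7, -65.5,  27.2]), np.float64(67.9))
1.35 (array([ 55.9, -68.9,  27.5]), np.float64(75.7))
1.5 (array([ 66.5, -70.8,  27.2]), np.float64(83.5))
```

```bash
(python3 -m crank '[[[1,-12,6],8.5,165],[[3.5,-22,10],17,165],[[7,-31,14],25.5,165],[[13,-40,17],34,165],[[19,-48,20],42.5,165],[[27,-55,22],51,165],[[36,-61,24],59,165],[[46,-65.5,25],67.5,165],[[56,-69,25],75.5,165],[[56,-69,25],75.5,165]]')| grep -v rot;python3 -c "
from h import *
info();nest()
for L in [1.5,1.65,1.8,1.95,2.1,2.25,2.4,2.55,2.7]: print(L,sh(grip(L,.072)-[0,0,.017],head(L)))"
```

```text
time: 21.2
eef_pos: [0.4897, -0.1667, 0.0696]
contact_force: [-0.2, 0.2, -0.0]
opening: 0.352
finger_force: 0.0
t 21.2 tcp [ 0.4897 -0.1667  0.0696] hd -93.7 F [-0.2  0.2 -0. ] open 0.352 ff 0.0 q [-0.52  0.14  2.08  0.    0.93  1.11]
scene block x [0.0528 0.1322] zmax profile [np.float64(0.0438), np.float64(0.0439), np.float64(0.0442), np.float64(0.046), np.float64(0.0419), np.float64(0.0432), np.float64(0.0449)] low part min x 0.0501
side block x [0.0528 0.1312] zmax profile [np.float64(0.0445), np.float64(0.0448), np.float64(0.0441), np.float64(0.0441), np.float64(0.0444), np.float64(0.0442), np.float64(0.0449)] low part min x 0.0501
1.5 (array([  1. , -10.4,   1.5]), np.float64(8.2))
1.65 (array([  3.2, -20.9,   0.5]), np.float64(16.1))
1.8 (array([  6.9, -30.9,  -1.1]), np.float64(24.0))
1.95 (array([ 11.8, -40.2,  -3.4]), np.float64(32.2))
2.1 (array([ 18. , -48.6,  -6.2]), np.float64(40.6))
2.25 (array([ 25.2, -55.9,  -9.6]), np.float64(49.2))
2.4 (array([ 33.4, -61.9, -13.3]), np.float64(58.0))
2.55 (array([ 42.2, -66.5, -17.4]), np.float64(67.1))
2.7 (array([ 51.6, -69.6, -21.8]), np.float64(76.5))
```

```bash
python3 -c "
from h import *
f,P,c=cam('scene'); g,P,c=cam('side')
a=np.hstack([cv2.resize(f[180:310,330:430],None,fx=4,fy=4,interpolation=2),cv2.resize(g[190:320,270:370],None,fx=4,fy=4,interpolation=2)]); cv2.imwrite('pics/s7.png',a)
"
```

```text
(no output)
```

View pics/s7.png

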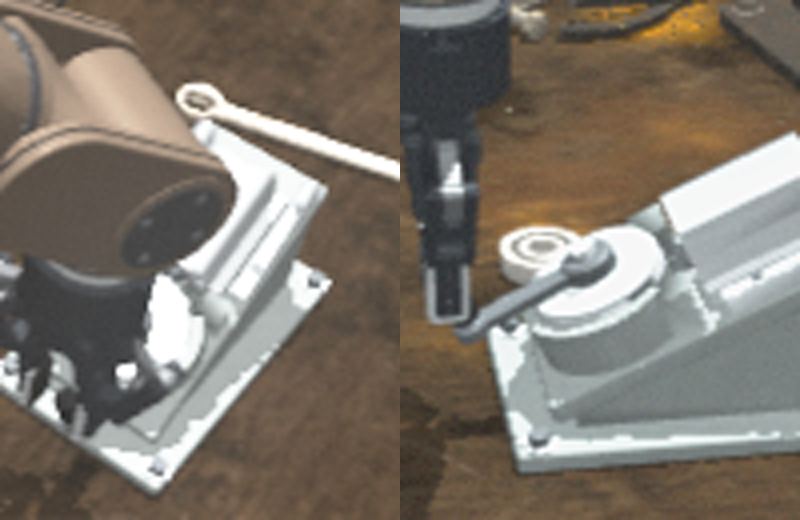

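The lever is caged and following (elbow of its arm at (470,325) in the right-hand half), and the nest still sits at the shoulder. That was the tenth picture, so I rely on numbers from here on.

```bash
(python3 -m crank '[[[1,-10,1],8,165],[[3,-21,0],16,165],[[7,-31,-1],24,165],[[12,-40,-3],32,165],[[18,-48.5,-6],40.5,165],[[25,-56,-10],49,165],[[33.5,-62,-13],57.5,165],[[42,-66.5,-17],66,165],[[51.5,-69.5,-22],74,165],[[51.5,-69.5,-22],76.5,165]]')| grep -v rot;python3 -c "
from h import *
info();nest()
for L in [2.7,2.76,2.82,2.88]: print(L,sh(grip(L,.072)-[0,0,.017],head(L)))"
```

```text
time: 22.4
eef_pos: [0.545, -0.1013, 0.0909]
contact_force: [-0.8, 0.1, -0.4]
opening: 0.357
finger_force: 0.8
t 22.4 tcp [ 0.545  -0.1013  0.0909] hd -170.3 F [-0.8  0.1 -0.4] open 0.357 ff 0.814672876149416 q [-0.37  0.18  1.98 -0.    0.98  2.61]
scene block x [0.0509 0.1284] zmax profile [np.float64(0.0455), np.float64(0.0449), np.float64(0.0447), np.float64(0.0442), np.float64(0.0452), np.float64(0.0451), np.float64(0.045)] low part min x 0.0503
side block x [0.0507 0.1261] zmax profile [np.float64(0.045), np.float64(0.0441), np.float64(0.0446), np.float64(0.0455), np.float64(0.0435), np.float64(0.0439), np.float64(0.0438)] low part min x 0.0502
2.7 (array([-0.1, -0.7, -0.6]), np.float64(-0.2))
2.76 (array([ 0. , -4.6, -2.4]), np.float64(3.6))
2.82 (array([ 0.4, -8.5, -4.2]), np.float64(7.4))
2.88 (array([  1. , -12.4,  -6.1]), np.float64(11.2))
```

The nest has been drawn about 5 mm. Push on to the stop.

```bash
(python3 -m crank '[[[0,-4,-2],2,165],[[0,-7,-3],2,165],[[0,-9,-4],2,165],[[0,-9,-4],2,165]]';python3 -m crank '[[[0,-3,-1],0,165],[[0,-3,-1],0,165]]';python3 -m crank '[[[0,-3,-1],0,165],[[0,-3,-1],0,165]]')| grep -v rot;python3 -c "
from h import *
info();nest()"
```

```text
time: 22.9
eef_pos: [0.549, -0.1002, 0.0924]
contact_force: [-11.1, -3.5, -0.2]
opening: 0.356
finger_force: 5.8
time: 23.1
eef_pos: [0.5492, -0.1001, 0.0922]
contact_force: [-17.5, -6.1, -0.2]
opening: 0.35
finger_force: 9.0
time: 23.3
eef_pos: [0.5493, -0.0999, 0.0921]
contact_force: [-23.8, -7.9, 1.5]
opening: 0.356
finger_force: 12.3
t 23.3 tcp [ 0.5493 -0.0999  0.0921] hd -171.9 F [-23.8  -7.9   1.5] open 0.356 ff 12.26468414068222 q [-0.36  0.21  1.95 -0.01  1.01  2.65]
scene block x [0.0509 0.1279] zmax profile [np.float64(0.0444), np.float64(0.0441), np.float64(0.0456), np.float64(0.0454), np.float64(0.0433), np.float64(0.0449), np.float64(0.0437)] low part min x 0.0501
side block x [0.0507 0.126 ] zmax profile [np.float64(0.0453), np.float64(0.0452), np.float64(0.0453), np.float64(0.0446), np.float64(0.0436), np.float64(0.0445), np.float64(0.0463)] low part min x 0.0502
```

Stop reached: 24 N with no motion. Back off, open, rise clear, and check.

```bash
(python3 -m crank '[[[0,12,4],0,140],[[0,13,5],0,80],[[0,13,5],0,80],[[0,13,-40],0,80],[[0,13,-90],0,60],[[0,13,-140],0,60],[[0,13,-140],0,60]]')| grep -v rot;python3 -m crank '[[[50,60,-30],0,60],[[100,120,-30],0,60],[[100,120,-30],0,60],[[100,120,-30],0,60],[[100,120,-30],0,60]]' | grep -v rot; python3 -c "
from h import *
info()
for n in ['scene','side']:
    f,P,c=cam(n);B=bed(P); r=np.hypot(B[...,0],B[...,1]); k=(r<.095)&(r>.055)&(B[...,2]>.055)&(B[...,2]<.095)&(B[...,0]<.03);b=B[k]; m=(np.percentile(b,1,axis=0)+np.percentile(b,99,axis=0))/2; print(n,'grip',m,k.sum(),'L',-1.789-np.arctan2(m[1],m[0])+2*np.pi)
    k=(abs(B[...,1]-.003)<.02)&(B[...,0]>.03)&(B[...,0]<.18)&(B[...,2]>.038)&(B[...,2]<.05); print('block x',np.percentile(B[k][:,0],[1,99]))
    for nm,q in [('bear',(.579,-.0201)),('bar',(.7146,-.0325))]:
        A=np.load(n+'0.npy').reshape(-1,3);C=P.reshape(-1,3)
        print(nm,[np.nanmean(X[(np.hypot(X[:,0]-q[0],X[:,1]-q[1])<.08)&(X[:,2]>.006)&(X[:,2]<.03)&(X[:,1]>-.095)],0).round(4) for X in (A,C)])
"
```

```text
time: 24.1
eef_pos: [0.5526, -0.1022, 0.2484]
contact_force: [1.0, -0.7, 0.8]
opening: 0.765
finger_force: 0.0
time: 24.6
eef_pos: [0.4418, -0.2174, 0.2682]
contact_force: [0.2, 0.3, -1.0]
opening: 0.766
finger_force: 0.0
t 24.6 tcp [ 0.4418 -0.2174  0.2682] hd -172.4 F [ 0.2  0.3 -1. ] open 0.766 ff 0.0 q [-0.66 -0.16  1.97  0.    1.32  2.34]
scene grip [-0.01467476  0.07085636  0.07244867] 54 L 2.7191704513064625
block x [0.04907796 0.12475628]
bear [array([ 0.5762, -0.0208,  0.0132]), array([ 0.5758, -0.0205,  0.0133])]
bar [array([ 0.7162, -0.0327,  0.01  ]), array([ 0.7163, -0.0315,  0.0099])]
side grip [-0.01458825  0.06828171  0.07134095] 102 L 2.7129054618856676
block x [0.04803453 0.12574315]
bear [array([ 0.5711, -0.0181,  0.0129]), array([ 0.5664, -0.0212,  0.0125])]
bar [array([nan, nan, nan]), array([nan, nan, nan])]<string>:9: RuntimeWarning: Mean of empty slice
```

```bash
python3 -c "
from plant import ctrl
print(ctrl.sign_off())"
```

```text
the job is handed in; nothing more can be done
None
```

The job is handed in: the nest is clamped home against the shoulder (far end measured at 0.125–0.126 m up the bed, 0.126 m expected), the lever is locked at its stop (about 2.71 rad), the gripper is clear, and the bearing and bar measured unmoved; I didn't re-measure the screwdriver.

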